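# Clock the sample carousel and stop on its high spot

## Task

The rim of the autosampler's sample carousel is bent out at one place that the eye cannot find. Stand the dial indicator beside the carousel so that its plunger is pressed in a few millimetres by the rim, let go of the stand, and turn the carousel by its black handle through one whole turn while watching the needle, without ever running the plunger to the end of its travel or ramming the stand into the machine. Then turn the high spot back under the plunger, needle within about a millimetre of the highest reading you saw, and let go with the indicator still pressing on it; leave the jar, the pot and the crucible alone.

Things in the scene. Friction and masses are not known exactly. Their poses are not given: they have to be found in the camera images.
- unit: White autosampler drive unit, fixed. Origin on the bench under the carousel's turning axis. Plinth 61 mm high, x -115 to +115 mm, y -95 to +115 mm; behind the carousel an electronics housing 131 mm high, x -125 to +125 mm, y +123 to +208 mm. The carousel overhangs the plinth on the -y side: that is the free side for the indicator.
- axis (a point): Point on the carousel's upright turning axis, 80 mm above the bench, level with the middle of the rim. The aluminium sample ring is 14 mm thick; its smooth rim is round, radius 100 mm, but at one hidden place rises smoothly to 104 mm, over about 28 degrees either side of the crest (1 mm down at 14 degrees). The ring is clamped at random: handle and high spot are unrelated.
- carousel (a joint): Turning angle of the carousel (handle and ring together), rad, positive anticlockwise seen from above, no stops. Within 0.1 of 0 at the start; one whole turn is 6.28. It stays where it is left; turning takes about 1.5 N at the handle.
- handle (a point): Middle of the carousel's turning handle: an upright black sleeve 22 mm across, 36 mm tall (97 to 133 mm above the bench), 58 mm from the turning axis. The sleeve spins freely on its pin: hold it firmly and crank it round the axis without turning the gripper. The plate beneath is 91 mm above the bench, a nut on the axis 101 mm.
- stand: Dial indicator on its loose weighted stand, about 0.8 kg. Origin on the underside, below the column; x is the way the plunger points, z up. Blue base 84 x 60 x 36 mm (x -49 to +35 mm), column 16 mm thick with a grip head on top. Centre of mass near the column. Its rubber sole grips the bench and holds it against the spring; lift it to shift it.
- grip_head (a point): Middle of the stand's grip head: an aluminium block on top of the column, 24 mm (stand's x) by 20 mm (y) by 40 mm tall, 106 to 146 mm above the bench. Take it from above across its 20 mm.
- dial (a point): Middle of the dial face, 40 mm in front of the column, 92 mm above the bench; the indicator is 56 mm across and faces up. Its red needle turns clockwise, once round for 10 mm of plunger travel, and points back to the column when the plunger is out.
- tip (a point): Centre of the 3 mm radius ball on the end of the plunger: 106 mm in front of the column when the plunger is out, 80 mm above the bench. It moves back as the plunger is pressed in.
- plunger (a joint): How far the plunger is pressed in, m: the dial's reading. 0 is out; the travel ends at 0.010. The spring pushes with 0.5 N at the start and 1.3 N at the end of travel.
- amber_jar: Amber jar with black cap, 52 mm across, 105 mm tall, loose; origin at the centre of its underside. To be left alone.
- crucible: White ceramic cup, 48 mm across, 45 mm tall, loose; origin at the centre of its underside. To be left alone.
- white_pot: White pot with blue cap, 56 mm across, 70 mm tall, loose; origin at the centre of its underside. To be left alone.
Things that resemble listed ones, but are neither listed nor needed, are in the scene too. Several things look just like the stand: the one meant starts farthest from the robot's base.

How it is judged:
By the outcome, as a careful person would: the job done as asked, in the order asked, and still so for the second after the job is handed in, with the robot touching nothing.
It also fails if it takes over 72 s, if anything falls off the work surface, if the arm or the gripper's body presses on something with over 40 N, if the wrist force passes 120 N, or if a joint passes its speed limit or range.

## Robot

A 6-joint arm with a two-finger parallel gripper is mounted at the origin on the work surface. World frame = base frame: x ahead of the robot, y to its left, z up, the work surface at z = 0. Lengths are in m, angles in rad, forces in N, time in s.
With the tool pointing down it reaches from about 0.375 to 0.9 m from the base axis. Payload 3.1 kg.
Tool frame: the origin (TCP) lies on the centre line of the jaws, within the pads' length; the fingertips stand 19 mm ahead of it and the grasp point (between the pads) is the TCP; z points along the fingers, y is the direction in which the jaws open and shut (so a half turn about z gives the same grasp; the last joint's range is limited). The gripper opens to 85 mm and grips with 20 to 120 N. Pads are 22 mm wide; open, the fingers measure 114 mm over their backs; the gripper's body (76 mm by 85 mm) begins 54 mm behind the grasp point. The pads swing forward as they close: fully open they stand 13 mm farther back than shut.
Start: joints at [1.073, 0.527, 1.433, -0, 1.181, -0.178], TCP at [0.196, 0.593, 0.25] pointing down, gripper open.
Joint ranges: [-3.08, 3.08], [-0.75, 2.2], [0.22, 2.44], [-1.43, 4.57], [0, 2.65], [-2.85, 2.85]. Speed limits (rad/s): [2.79, 2.79, 3.14, 3.14, 3.14, 3.14].

## Interface

Orientations are given as a unit quaternion [x, y, z, w].
In Python, from station import manip, imaging, workorder gives the robot as it stands.
- The arm moves only by the shell command python3 -m creep 'ROWS' [FORCE]. ROWS is a JSON object of lists of equal length, an entry for each row: "claw": the finger opening in cm, from 0 to 8.54; "dp": the shift along the tool's x, y, z in cm, a list of three; "roll": the turn about the tool's z in rad. In form: {"claw": [claw, ...], "dp": [[dx, dy, dz], ...], "roll": [roll, ...]}. A call has 1 to 12 rows; each row is the pose to reach, as a shift and turn from the pose commanded when the call began, along the tool's axes at that moment; what a row does not reach only later rows make up. A row lasts 1/10 s, in which the tool goes at most 50 mm and 8.59 degrees, less where a joint would pass 70% of its speed; a pose out of reach is approached as far as the arm can. A call with a gripper value outside its range is refused whole. The fingers move at their own pace and stop on an object; FORCE is the grip in N (left out, the last holds). Time passes only in rows, so rows that repeat a pose let the fingers close. It gives the time, the measured TCP pose, the force and the opening at its end, in the units of the state.
- manip.sense(): the state, without advancing time (a new reading comes with each control period).
- imaging.snapshot(name): name is "scene" or "top" or "wrist"; returns a dict with "image" (384x512x3 uint8, red, green, blue), "z_map" (384x512 float32, m along the optical axis (not along the pixel's ray), 0 where there is no reading), "vfov" (degrees; the focal length in pixels is half the picture's height over the tangent of half this angle, whatever the lens; pixels are square), "cx", "cy" (the principal point, pixels), "dist" ([k1, k2, p1, p2, k3] as OpenCV has them; the pictures are not rectified), "R" (3x3) and "t" (3): a world point X has camera coordinates R X + t. Camera axes: x right, y down, z forward; pixel columns grow to the right and rows downward; lengths in m; the calibration is good to about 2 mm. A picture is of the moment at which its call begins.
- workorder.sign_off(): hands the job in, once; it reports no verdict.
The state is a dict: "t": time; "q": joint angles; "qd": joint speeds; "tau": joint torques, N m; "tcp_pos": TCP position; "tool_rot": TCP orientation; "force": force on the tool from outside, world axes, zero at the start; "ft_torque": the same for the moment, N m; "finger_gap": opening from 0.0 (shut) to 1.0 (fully open).
Only numpy, scipy, OpenCV 4.12 (cv2) and the standard library are available. Lean on these libraries where they do the work, as an engineer would, in place of code of your own. Each camera call takes 0.05 s, during which the arm holds its last target.

## Working session

There is one attempt and no reset: what is moved stays moved. The work goes in short steps, Python scripts to look and compute and a shell command to move; the robot and the scene stay as the last step left them, time stands still between calls to the robot, and variables do not carry over. Pictures are saved under pics/ and viewed, and the job is handed in when it is done.

```bash
ls; mkdir -p pics; cat > h.py <<'E'
from station import manip, imaging, workorder
import numpy as np, cv2
def snap(n,name=None):
    s=imaging.snapshot(n)
    if name: cv2.imwrite('pics/'+name+'.png',s['image'][:,:,::-1])
    return s
def K(s):
    f=s['image'].shape[0]/2/np.tan(np.radians(s['vfov'])/2)
    return np.array([[f,0,s['cx']],[0,f,s['cy']],[0,0,1.]])
def p2w(s,u,v,z=None,Z=None):
    """pixel to world; z depth, or intersect world plane Z"""
    k=K(s); d=cv2.undistortPoints(np.array([[[u,v]]],float),k,np.array(s['dist'],float))[0,0]
    ray=np.array([d[0],d[1],1.]); R=np.array(s['R']);t=np.array(s['t'])
    if Z is not None:
        c=-R.T@t; r=R.T@ray; return c+r*(Z-c[2])/r[2]
    if z is None: z=s['z_map'][int(round(v)),int(round(u))]
    return R.T@(ray*z-t)
def w2p(s,P):
    R=np.array(s['R']);t=np.array(s['t'])
    return cv2.projectPoints(np.array(P,float).reshape(-1,1,3),cv2.Rodrigues(R)[0],t,K(s),np.array(s['dist'],float))[0][:,0]
def cloud(s):
    k=K(s);h,w=s['z_map'].shape
    uv=np.stack(np.meshgrid(np.arange(w),np.arange(h)),-1).reshape(-1,1,2).astype(float)
    d=cv2.undistortPoints(uv,k,np.array(s['dist'],float))[:,0]
    z=s['z_map'].reshape(-1,1)
    c=np.hstack([d*z,z]);R=np.array(s['R']);t=np.array(s['t'])
    return ((c-t)@R).reshape(h,w,3)
E
python3 - <<'E'
from h import *
for n in['scene','top','wrist']:
    s=snap(n,n+'0'); print(n,s['vfov'],s['cx'],s['cy'],s['dist'],-np.array(s['R']).T@s['t'])
print(manip.sense())
E
```

```text
pics
scene 52.35502063853968 250.4253824174653 188.15444243973937 [-0.06492416  0.          0.          0.          0.        ] [ 1.24514584 -0.15432238  0.62877125]
top 57.027612315540075 253.77685311089286 193.2185097928794 [-0.07452128  0.          0.          0.          0.        ] [ 0.28547741 -0.07120657  1.16468934]
wrist 68.4991802923167 250.18519314883824 191.6451082257084 [-0.03712931  0.          0.          0.          0.        ] [0.11704046 0.61891522 0.37464384]
{'t': 0.15, 'q': array([ 1.07251393e+00,  5.28253516e-01,  1.43360122e+00,  3.67195880e-06,
        1.18140968e+00, -1.78534691e-01]), 'qd': array([ 9.96167836e-04, -3.68816508e-03, -4.74243485e-03,  6.51974781e-05,
       -2.30864025e-03,  1.93712163e-04]), 'tau': array([ 1.02476286e-03, -4.42741048e+01, -1.78276920e+01, -2.25355420e-04,
        5.57442749e-03,  1.66085744e-05]), 'tcp_pos': array([0.19619602, 0.59286479, 0.24956   ]), 'tool_rot': array([ 1.59194302e-01,  9.87246917e-01, -7.87910070e-04, -2.79102863e-04]), 'force': array([-0.73683018,  1.12850268,  0.27490214]), 'ft_torque': array([ 0.05166746, -0.03754571,  0.01427953]), 'finger_gap': 0.9982249867784577}
```

View pics/scene0.png

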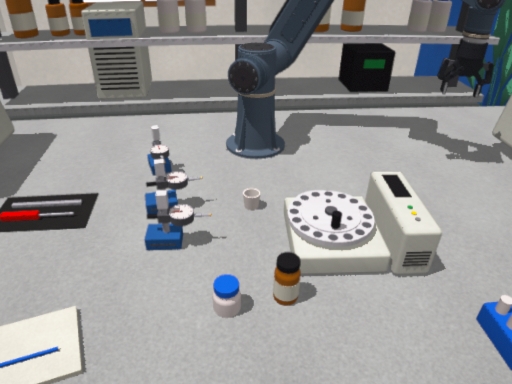

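View pics/top0.png

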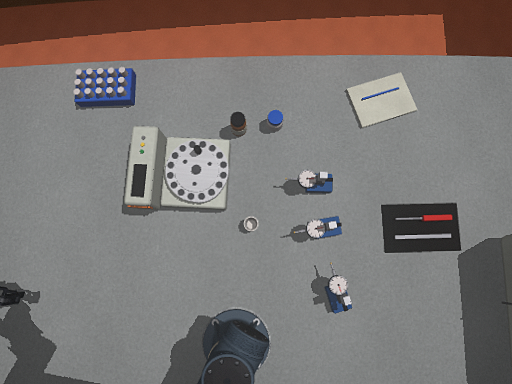

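View pics/wrist0.png

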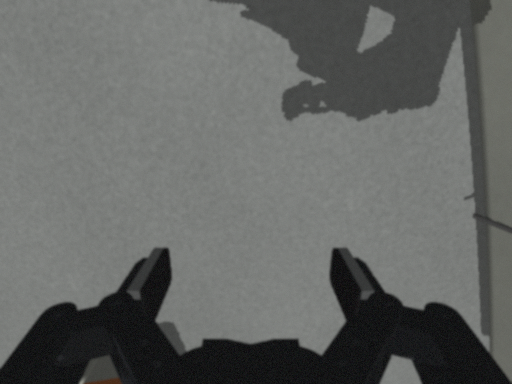

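```bash
python3 - <<'E'
from h import *
s=snap('top'); im=s['image'][:,:,::-1]
np.save('top.npy',s,allow_pickle=True)
cv2.imwrite('pics/top_st.png',cv2.resize(im[160:320,265:365],None,fx=3.7,fy=3.7,interpolation=cv2.INTER_CUBIC))
cv2.imwrite('pics/top_un.png',cv2.resize(im[100:240,110:300],None,fx=4.2,fy=4.2,interpolation=cv2.INTER_CUBIC))
c=cloud(s)
for n,p in dict(h1=(322,175),h2=(329,221),h3=(344,299),base=(236,335),jar=(238,119),pot=(275,117),cruc=(251,224),handle=(197,150),nut=(196,170)).items(): print(n,p,c[p[1],p[0]].round(4))
# grip heads: points z 0.14-0.15 in each region
for n,(a,b,x,y) in dict(s1=(295,340,160,200),s2=(300,350,205,245),s3=(310,360,265,320)).items():
    q=c[x:y,a:b].reshape(-1,3)
    for lo,hi in((.138,.152),(.03,.041),(.085,.105)):
        m=q[(q[:,2]>lo)&(q[:,2]<hi)]
        print(n,lo,len(m),m.mean(0).round(4), np.linalg.norm(m.mean(0)[:2]).round(3), m.min(0).round(3),m.max(0).round(3))
E
```

```text
h1 (322, 175) [ 0.5031 -0.2687  0.1408]
h2 (329, 221) [ 0.3747 -0.3039  0.0358]
h3 (344, 299) [ 0.1452 -0.3134  0.1445]
base (236, 335) [ 0.0938 -0.0191  0.3199]
jar (238, 119) [ 0.6977 -0.02    0.1034]
pot (275, 117) [ 0.7137 -0.1391  0.0728]
cruc (251, 224) [ 0.3729 -0.0536  0.0037]
handle (197, 150) [0.5898 0.1038 0.1348]
nut (196, 170) [0.5355 0.1119 0.102 ]
s1 0.138 62 [ 0.502  -0.271   0.1451] 0.571 [ 0.492 -0.284  0.14 ] [ 0.511 -0.259  0.149]
s1 0.03 197 [ 0.4879 -0.2859  0.0356] 0.565 [ 0.471 -0.319  0.03 ] [ 0.529 -0.235  0.041]
s1 0.085 305 [ 0.503  -0.2378  0.0909] 0.556 [ 0.477 -0.31   0.085] [ 0.531 -0.198  0.098]
s2 0.138 60 [ 0.3544 -0.2896  0.1454] 0.458 [ 0.345 -0.302  0.138] [ 0.366 -0.278  0.149]
s2 0.03 210 [ 0.3547 -0.3099  0.0353] 0.471 [ 0.321 -0.342  0.03 ] [ 0.39  -0.261  0.041]
s2 0.085 309 [ 0.349  -0.255   0.0912] 0.432 [ 0.323 -0.33   0.085] [ 0.374 -0.203  0.098]
s3 0.138 63 [ 0.1422 -0.3205  0.1456] 0.351 [ 0.131 -0.333  0.138] [ 0.154 -0.309  0.151]
s3 0.03 219 [ 0.1221 -0.3134  0.0356] 0.336 [ 0.091 -0.361  0.03 ] [ 0.168 -0.285  0.041]
s3 0.085 330 [ 0.1744 -0.3113  0.091 ] 0.357 [ 0.105 -0.337  0.085] [ 0.223 -0.284  0.098]
```

```bash
python3 - <<'E'
from h import *
s=np.load('top.npy',allow_pickle=True).item(); c=cloud(s)
q=c[100:240,100:300].reshape(-1,3)
# plinth / housing top fit
for lo,hi in((.055,.067),(.125,.137),(.089,.095),(.127,.137)):
    m=q[(q[:,2]>lo)&(q[:,2]<hi)]
    r=cv2.minAreaRect(m[:,:2].astype(np.float32)); print(lo,len(m),r,m[:,2].mean())
m=q[(q[:,2]>.08)&(q[:,2]<.098)]
(ctr,rad)=cv2.minEnclosingCircle(m[:,:2].astype(np.float32)); print(ctr,rad,len(m))
E
```

```text
0.055 1440 ((0.561549723148346, 0.04399979114532471), (0.28008225560188293, 0.464236855506897), 10.941621780395508) 0.060737957948161406
0.125 2067 ((0.5464747548103333, 0.209191232919693), (0.21609172224998474, 0.24836920201778412), 86.2031478881836) 0.13110858215691495
0.089 1506 ((0.5662354230880737, 0.06977933645248413), (0.23929443955421448, 0.5348433256149292), 7.578315734863281) 0.09125159834871631
0.127 1959 ((0.5454071760177612, 0.20980577170848846), (0.21488966047763824, 0.24737954139709473), 85.03196716308594) 0.1313877470962057
(0.4624551832675934, 0.046876538544893265) 0.2765389382839203 3187
```

View pics/top_st.png

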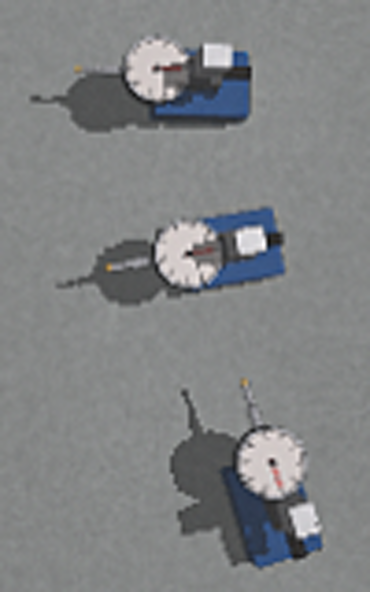

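View pics/top_un.png

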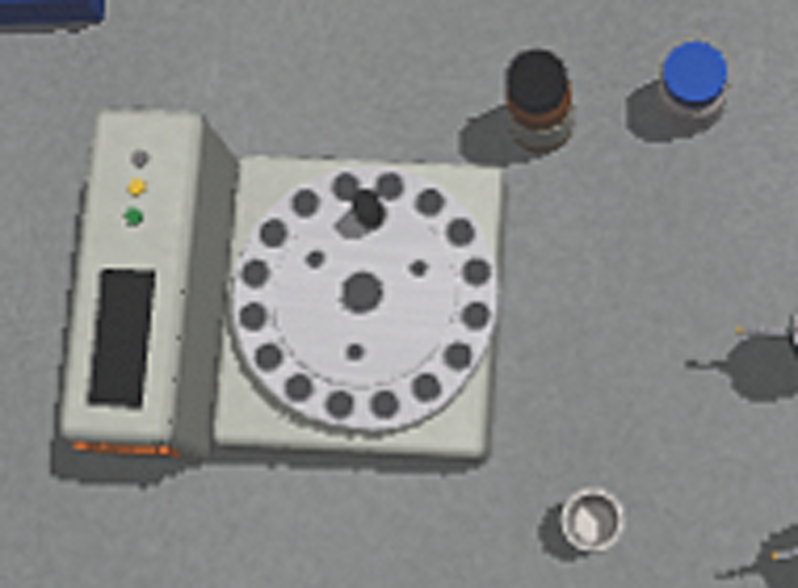

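```bash
python3 - <<'E'
from h import *
s=np.load('top.npy',allow_pickle=True).item(); c=cloud(s)
yy,xx=np.mgrid[:384,:512]
def sel(lo,hi,ctr,r):
    m=(c[...,2]>lo)&(c[...,2]<hi)&(np.hypot(c[...,0]-ctr[0],c[...,1]-ctr[1])<r); return m
m=sel(.126,.137,(.545,.25),.14)&(c[...,1]>.19); n,l,st,ce=cv2.connectedComponentsWithStats(m.astype(np.uint8)); i=1+st[1:,4].argmax(); p=c[l==i]
print('housing',cv2.minAreaRect(p[:,:2].astype(np.float32)),len(p))
m=sel(.084,.096,(.535,.11),.13); n,l,st,ce=cv2.connectedComponentsWithStats(m.astype(np.uint8)); i=1+st[1:,4].argmax(); p=c[l==i]
print('ring',cv2.minEnclosingCircle(p[:,:2].astype(np.float32)),p.min(0),p.max(0))
m=sel(.126,.14,(.59,.104),.03);p=c[m];print('handle',len(p),p.mean(0),p.min(0),p.max(0))
m=sel(.097,.105,(.535,.11),.02);p=c[m];print('nut',len(p),p.mean(0))
m=sel(.05,.068,(.535,.11),.2);p=c[m];print('plinth',len(p),p.min(0),p.max(0))
# stand1 tip/plunger & others
m=sel(.03,.041,(.50,-.28),.07);p=c[m];print('base1',cv2.minAreaRect(p[:,:2].astype(np.float32)))
m=sel(.06,.13,(.50,-.2),.12)&(c[...,1]>-.19);p=c[m];print('plunger1',p.round(3))
for n,ctr,lo,hi in(('jar',(.69,-.02),.095,.12),('pot',(.70,-.14),.06,.08),('cruc',(.38,-.05),.035,.05)):
    p=c[sel(lo,hi,ctr,.06)]; print(n,len(p),p.mean(0),p.min(0),p.max(0))
E
```

```text
housing ((0.5510876774787903, 0.2760070562362671), (0.08206143230199814, 0.2480153888463974), 86.19979858398438) 1976
ring ((0.5380586981773376, 0.11236713826656342), 0.10187655687332153) [0.43745001 0.01416961 0.08400591] [0.63773787 0.21003891 0.09599697]
handle 40 [0.59601393 0.10694921 0.13317363] [0.58635363 0.09782445 0.12803087] [0.60639982 0.11708635 0.13739062]
nut 64 [0.53904314 0.11454218 0.10111886]
plinth 1499 [ 0.41845756 -0.02724178  0.05003195] [0.69360297 0.25388561 0.06746813]
base1 ((0.5009905099868774, -0.2768961787223816), (0.08295969665050507, 0.057415712624788284), 88.56369018554688)
plunger1 [[ 0.509 -0.164  0.08 ]
 [ 0.508 -0.167  0.084]
 [ 0.509 -0.17   0.078]
 [ 0.509 -0.173  0.08 ]
 [ 0.508 -0.176  0.083]
 [ 0.509 -0.18   0.077]
 [ 0.51  -0.183  0.075]
 [ 0.507 -0.185  0.085]
 [ 0.508 -0.188  0.084]
 [ 0.505 -0.163  0.084]
 [ 0.506 -0.167  0.08 ]
 [ 0.505 -0.17   0.084]
 [ 0.505 -0.173  0.083]
 [ 0.505 -0.176  0.081]
 [ 0.505 -0.179  0.082]
 [ 0.505 -0.182  0.08 ]
 [ 0.506 -0.186  0.077]
 [ 0.505 -0.189  0.081]]
jar 176 [ 0.69793364 -0.01677488  0.1047131 ] [ 0.67644641 -0.0390424   0.09540325] [0.72259174 0.00530201 0.1104204 ]
pot 184 [ 0.71472331 -0.13886982  0.06947553] [ 0.69201014 -0.16250872  0.06000986] [ 0.7395016  -0.11619875  0.07718268]
cruc 64 [ 0.37268896 -0.0514787   0.0427984 ] [ 0.35058016 -0.07345819  0.03568319] [ 0.39258276 -0.02886992  0.04786372]
```

Candidates for the stand, by blue base and dial in the top picture: A at (313,181), 0.57 m from the base; B at (322,228), 0.46 m; C at (338,292), 0.35 m. The farthest, A, is the one meant. I will approach it and check with a close crop from the wrist camera.

```bash
python3 -m creep '{"claw":[8,8,8,8,8,8,8,8,8,8,8,8],"dp":[[-4,-3,-1],[-8,-6,-2],[-12,-9.3,-2],[-16,-12.4,-2],[-20,-15.5,-2],[-24,-18.6,-2],[-28,-21.7,-2],[-32,-25,-2],[-36,-28,-2],[-37.4,-29,-2],[-37.4,-29,-2],[-37.4,-29,-2]],"roll":[0.14,0.28,0.42,0.56,0.7,0.84,0.98,1.12,1.26,1.295,1.295,1.295]}' 40
cat >> h.py <<'E'
def togo(target):
    st=manip.sense(); from scipy.spatial.transform import Rotation as Ro
    R=Ro.from_quat(st['tool_rot']).as_matrix()
    print('t',round(st['t'],2),'tcp',st['tcp_pos'].round(4),'yaw(y axis)deg',np.degrees(np.arctan2(R[1,1],R[0,1])).round(2),'F',st['force'].round(2),'gap',round(st['finger_gap'],3))
    if target is not None: print('dp cm',(R.T@(np.array(target)-st['tcp_pos'])*100).round(2))
E
python3 -c "
from h import *
togo((0.44,-0.27,0.30))"
```

```text
t: 1.4
tcp_pos: [0.4601, 0.2001, 0.2701]
tool_rot: [0.723, 0.691, -0.0, -0.001]
force: [0.2, -0.5, 0.2]
finger_gap: 0.937
t 1.4 tcp [0.4601 0.2001 0.2701] yaw(y axis)deg -2.6 F [ 0.19 -0.55  0.21] gap 0.937
dp cm [-47.05   0.11  -3.  ]
```

```bash
python3 -m creep '{"claw":[6,6,6,6,6,6,6,6,6,6,6,6],"dp":[[-4,0,0],[-8,0.5,0],[-12.5,1,0],[-17,1.5,0],[-21.5,2,0],[-26,2.5,0],[-30.5,3,0],[-35,4,0],[-39.5,5,0],[-44,6,0],[-48,6.5,0],[-49.8,6.5,0]],"roll":[0,0,0,0,0,0,0,0,0,0,0,0]}'
python3 - <<'E'
from h import *
s=snap('wrist','w1'); togo((0.502,-0.271,0.28))
c=cloud(s); P=c.reshape(-1,3)
ok=s['z_map'].reshape(-1)>0
for lo,hi in((.140,.152),(.03,.041)):
    p=P[ok&(P[:,2]>lo)&(P[:,2]<hi)&(np.hypot(P[:,0]-.5,P[:,1]+.27)<.08)]
    print(lo,len(p),p.mean(0).round(4) if len(p) else '',cv2.minAreaRect(p[:,:2].astype(np.float32)) if len(p)>3 else '')
p=P[ok&(P[:,2]>.07)&(P[:,2]<.09)&(abs(P[:,0]-.5)<.04)&(P[:,1]>-.19)&(P[:,1]<-.12)]; print(len(p),cv2.fitLine(p[:,:2].astype(np.float32),cv2.DIST_HUBER,0,.01,.01).ravel(),p.max(0))
E
```

```text
t: 2.6
tcp_pos: [0.5044, -0.3018, 0.2701]
tool_rot: [0.722, 0.691, -0.0, 0.001]
force: [0.6, -0.1, 0.1]
finger_gap: 0.704
t 2.65 tcp [ 0.504  -0.3033  0.27  ] yaw(y axis)deg -2.57 F [-0.25 -0.9   0.64] gap 0.702
dp cm [ 3.21 -0.34 -1.01]
0.14 603 [ 0.505  -0.272   0.1472] ((0.5048030018806458, -0.272526353597641), (0.023700399324297905, 0.02003537118434906), 87.4730453491211)
0.03 1151 [ 0.5046 -0.291   0.0373] ((0.5043729543685913, -0.28646141290664673), (0.06884416937828064, 0.06007705256342888), 87.67323303222656)
146 [ 0.03766178  0.9992905   0.50886625 -0.17789331] [ 0.51236333 -0.16447975  0.08648347]
```

View pics/w1.png

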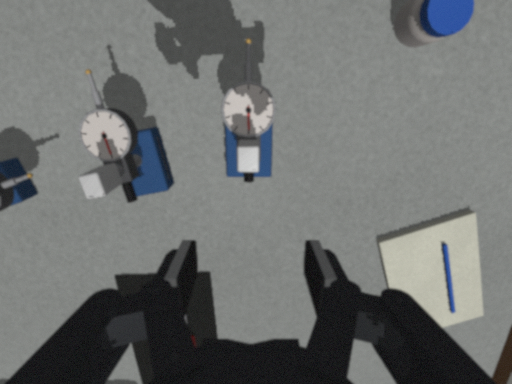

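The crop shows stand A at dial (248,110) and head (248,157), with the needle pointing back to the column. B (100,150) lies nearer the base. Grasping A now.

```bash
python3 -m creep '{"claw":[6,6,6,6,6,6,6,2,1,1,1,1],"dp":[[3.1,-0.1,1],[3.1,-0.1,4],[3.1,-0.1,7.5],[3.1,-0.1,11],[3.1,-0.1,13],[3.1,-0.1,14],[3.1,-0.1,14],[3.1,-0.1,14],[3.1,-0.1,14],[3.1,-0.1,14],[3.1,-0.1,14],[3.1,-0.1,14]],"roll":[0,0,0,0,0,0,0,0,0,0,0,0]}' 50
python3 -m creep '{"claw":[1,1,1],"dp":[[0,0,0],[0,0,0],[0,0,0]],"roll":[0,0,0]}' 50
python3 -c "
from h import *
togo((0.504,-.272,.17))"
```

```text
t: 3.85
tcp_pos: [0.5039, -0.2693, 0.1317]
tool_rot: [0.723, 0.691, 0.0, 0.001]
force: [-2.4, 1.0, 6.4]
finger_gap: 0.225
t: 4.15
tcp_pos: [0.5039, -0.2693, 0.1317]
tool_rot: [0.723, 0.691, 0.0, 0.001]
force: [-1.4, 0.7, 6.2]
finger_gap: 0.227
t 4.15 tcp [ 0.5039 -0.2693  0.1317] yaw(y axis)deg -2.53 F [-1.39  0.74  6.25] gap 0.227
dp cm [-0.28  0.02 -3.83]
```

```bash
python3 -m creep '{"claw":[1,1,1,1,1,1,1,1,1,1,1,1],"dp":[[0,0,-0.7],[0,0,-1.5],[1,0.1,-2],[3,0.3,-2],[5,0.5,-2],[7,0.7,-2],[9,0.9,-2],[11,1.1,-2],[13,1.3,-2],[15,1.5,-2],[16.4,1.7,-2],[16.8,1.7,-2]],"roll":[0,0,0,0,0,0,0,0,0,0,0,0]}' 60
python3 -m creep '{"claw":[1,1],"dp":[[0,0,0],[0,0,0]],"roll":[0,0]}' 60
python3 - <<'E'
from h import *
s=snap('wrist','w2'); togo(None); s2=snap('top','t2')
np.save('w2.npy',s,allow_pickle=True);np.save('t2.npy',s2,allow_pickle=True)
cv2.imwrite('pics/t2c.png',cv2.resize(s2['image'][100:240,150:320,::-1],None,fx=4.2,fy=4.2,interpolation=cv2.INTER_CUBIC))
E
```

```text
t: 5.35
tcp_pos: [0.5277, -0.0997, 0.1501]
tool_rot: [0.722, 0.692, -0.0, -0.001]
force: [-0.1, -0.4, -9.2]
finger_gap: 0.223
t: 5.55
tcp_pos: [0.5283, -0.1025, 0.1504]
tool_rot: [0.722, 0.691, -0.0, 0.0]
force: [0.4, 0.2, -9.3]
finger_gap: 0.223
t 5.6 tcp [ 0.5283 -0.1028  0.1503] yaw(y axis)deg -2.56 F [-0.56  0.04 -8.69] gap 0.227
```

View pics/w2.png

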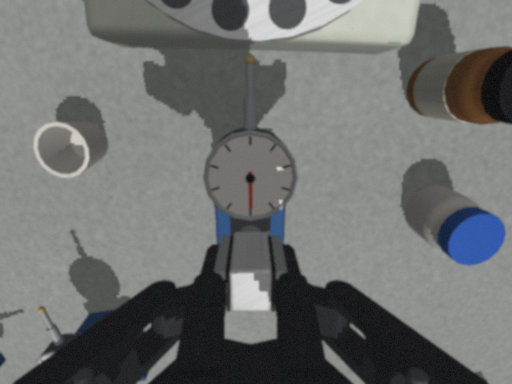

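View pics/t2c.png

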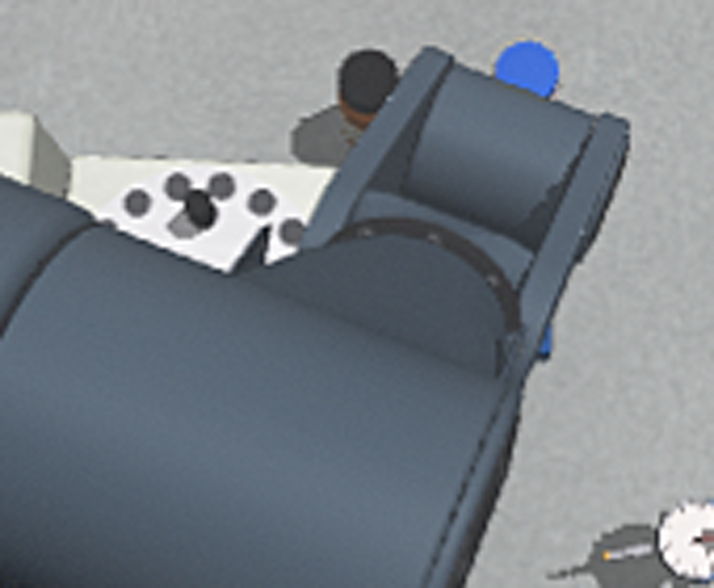

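```bash
python3 - <<'E'
from h import *
from scipy.optimize import least_squares
s=np.load('w2.npy',allow_pickle=True).item(); c=cloud(s)
print('tip',c[56:66,248:254,:].reshape(-1,3)[[0,20,30,40]].round(4), p2w(s,250,60,Z=.10))
edge=[]
for u in range(150,360,6):
    z=c[:45,u,2]; r=np.where((z>.083)&(z<.095))[0]
    if len(r): edge.append((u,r.max(),*c[r.max(),u]))
e=np.array(edge); print(e[::5].round(4))
P=np.array([p2w(s,a,b+.5,Z=.087) for a,b in e[:,:2]])
f=lambda p:np.hypot(P[:,0]-p[0],P[:,1]-p[1])-.1
r=least_squares(f,[.54,.11],loss='soft_l1',f_scale=.001);print(r.x,(r.fun*1000).round(1))
E
```

```text
tip [[ 5.326e-01  1.900e-03  1.022e-01]
 [ 5.337e-01  1.000e-04  1.039e-01]
 [ 5.325e-01 -8.000e-04  1.027e-01]
 [ 5.348e-01 -1.300e-03  1.023e-01]] [5.33687015e-01 8.68615353e-06 1.00000000e-01]
[[1.500e+02 2.000e+00 4.770e-01 3.560e-02 8.760e-02]
 [1.800e+02 2.100e+01 4.935e-01 2.460e-02 8.810e-02]
 [2.100e+02 3.400e+01 5.101e-01 1.740e-02 8.430e-02]
 [2.400e+02 4.000e+01 5.282e-01 1.290e-02 8.650e-02]
 [2.700e+02 4.000e+01 5.464e-01 1.230e-02 8.540e-02]
 [3.000e+02 3.400e+01 5.649e-01 1.530e-02 8.320e-02]
 [3.300e+02 2.100e+01 5.827e-01 2.140e-02 8.490e-02]]
[0.54119733 0.11170822] [-0.2 -0.5 -0.1 -0.1 -0.4 -0.5  0.   0.2 -0.  -0.1 -0.1  0.1  0.4  0.4
  0.4  0.   0.3  0.2  0.2  0.4  0.1 -0.1 -0.1  0.   0.3  0.1 -0.5  0.2
  0.4 -0.2 -0.2 -0.6 -0.3  0.2 -0.6]
```

```bash
python3 -m creep '{"claw":[1,1,1,1,1,1,1,1,1,1],"dp":[[0,0.1,0.5],[0.2,0.2,1.0],[0.4,0.25,1.5],[0.5,0.25,1.5],[0.7,0.25,1.5],[0.9,0.25,1.5],[1.1,0.25,1.5],[1.25,0.25,1.5],[1.35,0.25,1.5],[1.35,0.25,1.5]],"roll":[0,0,0,0,0,0,0,0,0,0]}' 60
python3 - <<'E'
from h import *
s=snap('wrist','w3'); togo(None); cv2.imwrite('pics/w3c.png',cv2.resize(s['image'][0:240,130:370,::-1],None,fx=2.5,fy=2.5,interpolation=cv2.INTER_CUBIC))
E
```

```text
t: 6.65
tcp_pos: [0.5313, -0.0884, 0.1354]
tool_rot: [0.722, 0.691, 0.0, 0.0]
force: [0.2, -0.9, -9.3]
finger_gap: 0.224
t 6.7 tcp [ 0.5313 -0.0885  0.1354] yaw(y axis)deg -2.51 F [ -0.6   -1.1  -10.14] gap 0.223
```

View pics/w3c.png

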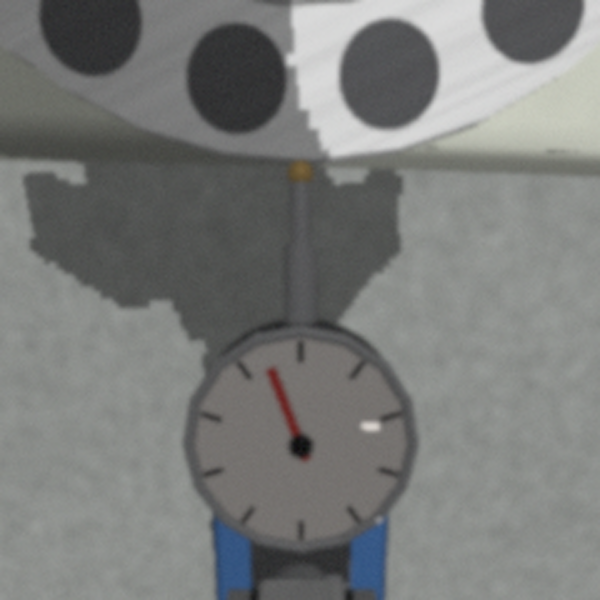

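Dial at (300,445), needle about 158° clockwise from the column: plunger in about 4.4 mm. Setting the stand down.

```bash
python3 -m creep '{"claw":[1,1,1,1],"dp":[[0,0,0.2],[0,0,0.35],[0,0,0.4],[0,0,0.4]],"roll":[0,0,0,0]}' 60
python3 - <<'E'
from h import *
s=snap('wrist','w4'); togo(None); cv2.imwrite('pics/w4c.png',cv2.resize(s['image'][0:240,130:370,::-1],None,fx=2,fy=2,interpolation=cv2.INTER_CUBIC))
E
```

```text
t: 7.1
tcp_pos: [0.5313, -0.0884, 0.1318]
tool_rot: [0.722, 0.691, 0.0, 0.0]
force: [-1.5, -0.2, -2.1]
finger_gap: 0.223
t 7.15 tcp [ 0.5313 -0.0884  0.1318] yaw(y axis)deg -2.52 F [-0.4   1.   -3.19] gap 0.223
```

View pics/w4c.png

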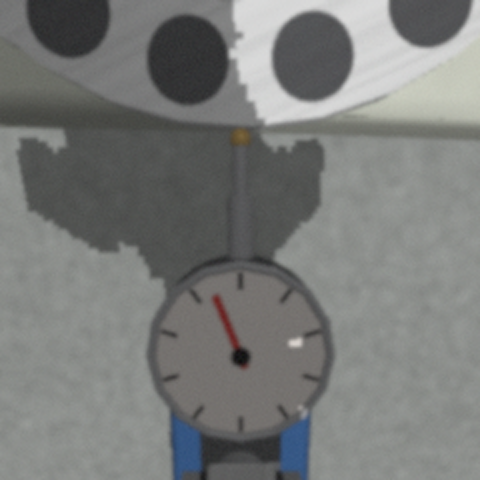

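Needle is still at about 157° (4.4 mm) and the bench now carries most of the weight. Releasing and lifting straight up.

```bash
python3 -m creep '{"claw":[1,1,2.6,3.2,4,4.5,5,5,5,5,5,5],"dp":[[0,0,0.05],[0,0,0.1],[0,0,0.1],[0,0,0.1],[0,0,0.1],[0,0,0.1],[0,0,-0.5],[0,0,-2],[0,0,-5],[0,0,-8],[0,0,-11],[0,0,-12]],"roll":[0,0,0,0,0,0,0,0,0,0,0,0]}' 60
python3 - <<'E'
from h import *
s=snap('wrist','w5'); togo(None); np.save('w5.npy',s,allow_pickle=True)
E
```

```text
t: 8.35
tcp_pos: [0.5328, -0.089, 0.2547]
tool_rot: [0.722, 0.691, 0.001, 0.003]
force: [-0.0, -0.0, 0.7]
finger_gap: 0.585
t 8.4 tcp [ 0.5329 -0.0891  0.2549] yaw(y axis)deg -2.51 F [ 0.66 -0.34  0.08] gap 0.584
```

View pics/w5.png

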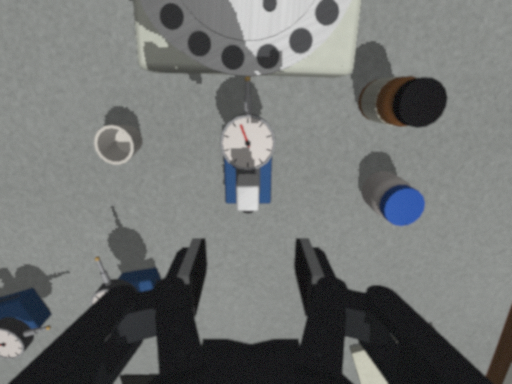

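Stand upright with its dial at (248,142), needle unchanged, hand free. Next the hand goes over the handle, rolled so that the wrist camera looks at the dial while cranking.

```bash
python3 -m creep '{"claw":[5,5,5,5,5,5,5,5,5,5,5,5],"dp":[[1.5,0.5,0],[3.5,1,0],[5.5,1.6,0],[7.5,2.2,0],[9.5,2.8,0],[11.5,3.4,0],[13.5,4,0],[15.5,4.5,0],[17.5,5,0],[19,5.5,0],[19.6,5.65,0],[19.6,5.65,0]],"roll":[-0.145,-0.29,-0.435,-0.58,-0.725,-0.87,-1.015,-1.16,-1.305,-1.45,-1.595,-1.74]}' 40
python3 -m creep '{"claw":[5,5,5,5,5,5,5,5,5],"dp":[[0,0,0],[0,0,0],[0,0,0],[0,0,0],[0,0,0],[0,0,0],[0,0,0],[0,0,0],[0,0,0]],"roll":[-0.145,-0.29,-0.435,-0.58,-0.725,-0.87,-1.015,-1.11,-1.11]}' 40
python3 - <<'E'
from h import *
s=snap('wrist','w6'); togo((.598,.104,.122)); np.save('w6.npy',s,allow_pickle=True); print(manip.sense()['q'].round(3))
c=cloud(s);P=c.reshape(-1,3);ok=s['z_map'].reshape(-1)>0
p=P[ok&(P[:,2]>.122)&(P[:,2]<.14)&(np.hypot(P[:,0]-.598,P[:,1]-.104)<.03)]; print(len(p),p.mean(0) if len(p) else '', p.min(0),p.max(0))
s=snap('top','t6');c=cloud(s);P=c.reshape(-1,3)
p=P[(P[:,2]>.122)&(P[:,2]<.14)&(np.hypot(P[:,0]-.598,P[:,1]-.104)<.03)]; print('top',len(p))
E
```

```text
t: 9.6
tcp_pos: [0.5956, 0.106, 0.2494]
tool_rot: [-0.066, 0.998, 0.0, -0.001]
force: [-0.5, -0.1, -0.2]
finger_gap: 0.59
t: 10.5
tcp_pos: [0.5954, 0.1048, 0.2497]
tool_rot: [-0.579, 0.815, 0.001, -0.001]
force: [-0.0, -0.2, -0.7]
finger_gap: 0.588
t 10.55 tcp [0.5956 0.1048 0.2499] yaw(y axis)deg 160.65 F [-0.36  0.51  0.18] gap 0.588
dp cm [-0.02 -0.29 12.79]
[-0.01   0.501  1.484 -0.     1.159 -2.814]
480 [0.59776602 0.10310923 0.13336995] [0.58754794 0.09371728 0.12241141] [0.60853909 0.11486049 0.13631063]
top 42
```

View pics/w6.png

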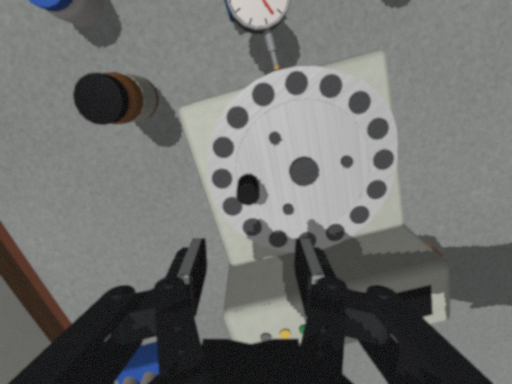

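```bash
python3 - <<'E'
from h import *
s=snap('scene','s6')
t=cv2.imread('pics/t6.png')
print(w2p(s,[(0.534,-.05,.092)]))
a=cv2.resize(t[100:260,180:300],None,fx=3,fy=3,interpolation=cv2.INTER_CUBIC); b=cv2.resize(s['image'][100:260,180:360,::-1],None,fx=3,fy=3,interpolation=cv2.INTER_CUBIC)
cv2.imwrite('pics/c6.png',np.hstack([a[:, :260],b]))
E
```

```text
[[260.35293512 214.13554604]]
```

View pics/c6.png

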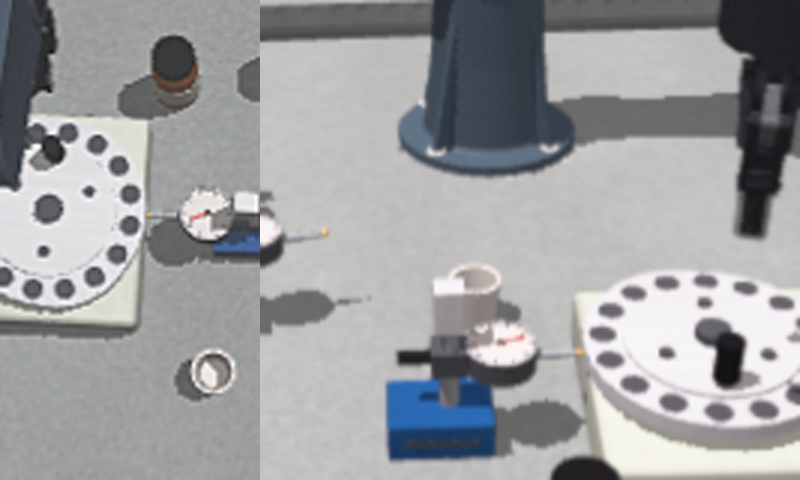

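View pics/t6.png

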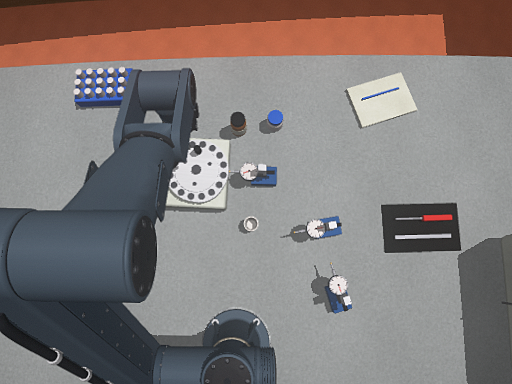

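Dial is visible in the top picture (252,172) and scene picture (260,214) with the hand in place, so I will read it there. I will take some roll off the last joint, away from its limit, and grip the handle.

```bash
python3 -m creep '{"claw":[5,5,5,5,5,5,5,5,2,1,1,1],"dp":[[0,-0.1,1],[0,-0.27,3],[0,-0.27,6],[0,-0.27,9],[0,-0.27,11],[0,-0.27,12.3],[0,-0.27,12.8],[0,-0.27,12.8],[0,-0.27,12.8],[0,-0.27,12.8],[0,-0.27,12.8],[0,-0.27,12.8]],"roll":[0.14,0.28,0.42,0.55,0.55,0.55,0.55,0.55,0.55,0.55,0.55,0.55]}' 40
python3 -m creep '{"claw":[1,1,1],"dp":[[0,0,0],[0,0,0],[0,0,0]],"roll":[0,0,0]}' 40
cat >> h.py <<'E'
def dial(tag):
    """read needle in top and scene; saves rectified patches. dial centre/dir from global"""
    from dialcfg import C,TH
    ex=np.array([np.cos(TH),np.sin(TH),0]); ey=np.array([-np.sin(TH),np.cos(TH),0])
    out=[];pats=[]
    for n in('top','scene'):
        s=imaging.snapshot(n); N=161; h=.032
        g=np.linspace(-h,h,N); A,B=np.meshgrid(g,g)  # A: right = -ey ; rows: up = +ex
        cc=np.array(C[n])
        W=cc+(-B)[...,None]*ex+(-A)[...,None]*ey
        uv=w2p(s,W.reshape(-1,3)).reshape(N,N,2).astype(np.float32)
        im=cv2.remap(s['image'],uv[...,0],uv[...,1],cv2.INTER_CUBIC)
        f=im.astype(float); red=np.clip(f[...,0]-np.maximum(f[...,1],f[...,2])-12,0,None)
        r=np.hypot(A,B); red[(r>.021)|(r<.004)]=0
        a=np.arctan2((red*A).sum(),(red*-B).sum())  # clockwise from up (=forward)
        rd=((np.degrees(a)+180)%360)/36
        out.append(round(rd,2)); p=im[:,:,::-1].copy(); pats.append(cv2.resize(p,None,fx=1.5,fy=1.5))
    cv2.imwrite('pics/d_%s.png'%tag,np.hstack(pats))
    st=manip.sense()
    print(tag,'t',round(st['t'],2),'read top/scene mm',out,'tcp',st['tcp_pos'].round(4),'F',st['force'].round(1),'gap',round(st['finger_gap'],3),flush=True)
E
cat > dialcfg.py <<'E'
import numpy as np
TH=np.radians(87.5)
C=dict(top=(.532,-.0515,.094),scene=(.532,-.0515,.094))
E
python3 -c "
from h import *
togo(None);dial('a');print(manip.sense()['q'])"
```

```text
t: 11.85
tcp_pos: [0.5989, 0.1043, 0.1247]
tool_rot: [-0.336, 0.942, 0.0, 0.001]
force: [-2.4, 2.1, 6.1]
finger_gap: 0.244
t: 12.15
tcp_pos: [0.5989, 0.1043, 0.1246]
tool_rot: [-0.336, 0.942, 0.0, 0.001]
force: [-2.6, 1.8, 6.1]
finger_gap: 0.244
t 12.15 tcp [0.5989 0.1043 0.1246] yaw(y axis)deg 129.26 F [-2.58  1.85  6.08] gap 0.244
a t 12.25 read top/scene mm [np.float64(4.47), np.float64(4.84)] tcp [0.5989 0.1043 0.1246] F [-1.4  1.4  5.9] gap 0.244
[-1.13737760e-02  6.66112167e-01  1.58104463e+00  5.76135062e-04
  8.93448242e-01 -2.26771687e+00]
```

View pics/d_a.png

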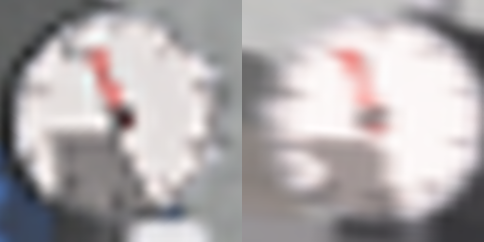

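```bash
cat > dialcfg.py <<'E'
import numpy as np
TH=np.radians(87.5)
C=dict(top=(.533,-.0515,.094),scene=(.5347,-.0517,.094))
E
cat > rows.py <<'E'
import numpy as np,sys
def table(phi0,r=5.82,yaw=129.26,step=15,n=24,sub=3):
    f=lambda p:np.array([r*np.cos(np.radians(p-yaw-90)),r*np.cos(np.radians(p-yaw))])
    for k in range(n):
        a=phi0+k*step; print(k,[list((f(a+step*(j+1)/sub)-f(a)).round(2)) for j in range(sub)])
if __name__=='__main__': table(float(sys.argv[1]),*[float(x) for x in sys.argv[2:3]])
E
python3 rows.py -7.3 | sed 's/np.float64(\([^)]*\))/\1/g'
```

```text
0 [[-0.35, 0.36], [-0.67, 0.76], [-0.96, 1.18]]
1 [[-0.25, 0.44], [-0.45, 0.91], [-0.62, 1.39]]
2 [[-0.12, 0.49], [-0.2, 0.99], [-0.24, 1.5]]
3 [[0.01, 0.51], [0.06, 1.01], [0.16, 1.51]]
4 [[0.14, 0.49], [0.32, 0.96], [0.54, 1.42]]
5 [[0.26, 0.44], [0.56, 0.85], [0.89, 1.23]]
6 [[0.36, 0.35], [0.76, 0.67], [1.18, 0.96]]
7 [[0.44, 0.25], [0.91, 0.45], [1.39, 0.62]]
8 [[0.49, 0.12], [0.99, 0.2], [1.5, 0.24]]
9 [[0.51, -0.01], [1.01, -0.06], [1.51, -0.16]]
10 [[0.49, -0.14], [0.96, -0.32], [1.42, -0.54]]
11 [[0.44, -0.26], [0.85, -0.56], [1.23, -0.89]]
12 [[0.35, -0.36], [0.67, -0.76], [0.96, -1.18]]
13 [[0.25, -0.44], [0.45, -0.91], [0.62, -1.39]]
14 [[0.12, -0.49], [0.2, -0.99], [0.24, -1.5]]
15 [[-0.01, -0.51], [-0.06, -1.01], [-0.16, -1.51]]
16 [[-0.14, -0.49], [-0.32, -0.96], [-0.54, -1.42]]
17 [[-0.26, -0.44], [-0.56, -0.85], [-0.89, -1.23]]
18 [[-0.36, -0.35], [-0.76, -0.67], [-1.18, -0.96]]
19 [[-0.44, -0.25], [-0.91, -0.45], [-1.39, -0.62]]
20 [[-0.49, -0.12], [-0.99, -0.2], [-1.5, -0.24]]
21 [[-0.51, 0.01], [-1.01, 0.06], [-1.51, 0.16]]
22 [[-0.49, 0.14], [-0.96, 0.32], [-1.42, 0.54]]
23 [[-0.44, 0.26], [-0.85, 0.56], [-1.23, 0.89]]
```

```bash
D(){ python3 -c "from h import *; dial('$1')"; }
python3 -m creep '{"claw":[1,1,1],"dp":[[-0.35,0.36,0],[-0.67,0.76,0],[-0.96,1.18,0]],"roll":[0,0,0]}' 40 >/dev/null; D k0
python3 -m creep '{"claw":[1,1,1],"dp":[[-0.25,0.44,0],[-0.45,0.91,0],[-0.62,1.39,0]],"roll":[0,0,0]}' 40 >/dev/null; D k1
python3 -m creep '{"claw":[1,1,1],"dp":[[-0.12,0.49,0],[-0.2,0.99,0],[-0.24,1.5,0]],"roll":[0,0,0]}' 40 >/dev/null; D k2
```

```text
k0 t 12.65 read top/scene mm [np.float64(4.34), np.float64(4.45)] tcp [0.5993 0.1193 0.1246] F [-1.3  0.3  5.5] gap 0.246
k1 t 13.05 read top/scene mm [np.float64(4.34), np.float64(4.46)] tcp [0.5957 0.1343 0.1247] F [-2.   0.2  6.3] gap 0.242
k2 t 13.45 read top/scene mm [np.float64(5.4), np.float64(5.89)] tcp [0.5884 0.1476 0.1247] F [-0.  -0.7  6.3] gap 0.246
```

Forces are tiny and the readings are consistent; continuing round.

```bash
D(){ python3 -c "from h import *; dial('$1')"; }
python3 -m creep '{"claw":[1,1,1],"dp":[[0.01,0.51,0],[0.06,1.01,0],[0.16,1.51,0]],"roll":[0,0,0]}' 40 >/dev/null; D k3
python3 -m creep '{"claw":[1,1,1],"dp":[[0.14,0.49,0],[0.32,0.96,0],[0.54,1.42,0]],"roll":[0,0,0]}' 40 >/dev/null; D k4
python3 -m creep '{"claw":[1,1,1],"dp":[[0.26,0.44,0],[0.56,0.85,0],[0.89,1.23,0]],"roll":[0,0,0]}' 40 >/dev/null; D k5
python3 -m creep '{"claw":[1,1,1],"dp":[[0.36,0.35,0],[0.76,0.67,0],[1.18,0.96,0]],"roll":[0,0,0]}' 40 >/dev/null; D k6
```

```text
k3 t 13.85 read top/scene mm [np.float64(7.88), np.float64(8.05)] tcp [0.5777 0.1588 0.1246] F [0.1 1.  7. ] gap 0.244
k4 t 14.25 read top/scene mm [np.float64(8.11), np.float64(7.98)] tcp [0.5641 0.1668 0.1246] F [1.5 2.3 7.6] gap 0.242
k5 t 14.65 read top/scene mm [np.float64(5.92), np.float64(5.75)] tcp [0.5491 0.1709 0.1246] F [-0.9  3.6  8.5] gap 0.242
k6 t 15.05 read top/scene mm [np.float64(4.36), np.float64(4.48)] tcp [0.5334 0.1708 0.1246] F [-0.6  3.7  8.9] gap 0.243
```

```bash
python3 -c "
import cv2,numpy as np
cv2.imwrite('pics/m1.png',np.vstack([np.hstack([cv2.resize(cv2.imread('pics/d_k%d.png'%k),None,fx=.8,fy=.8) for k in r]) for r in((1,2),(3,4),(5,6))])[:600])"
```

```text
(no output)
```

View pics/m1.png

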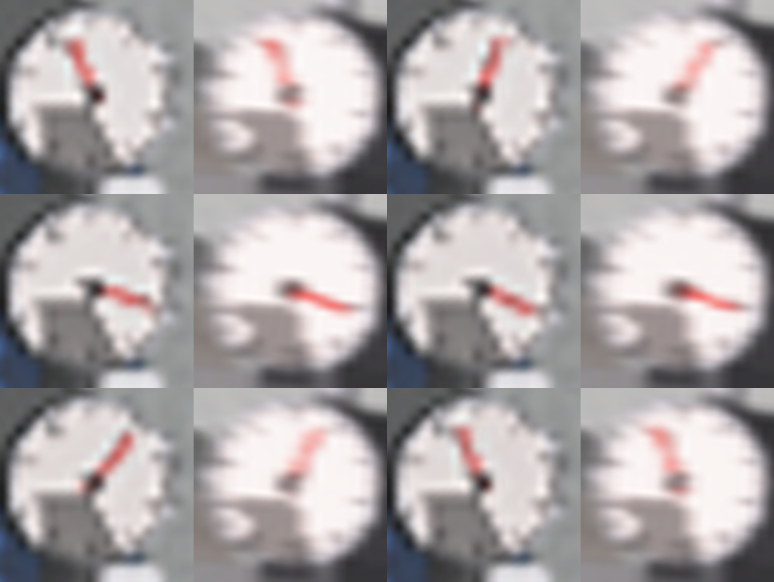

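High spot seen: needle rises from 4.4 to about 8.1 between k3 and k4 (crest near 67° of crank), then falls. Completing the full turn.

```bash
D(){ python3 -c "from h import *; dial('$1')"; }
python3 -m creep '{"claw":[1,1,1],"dp":[[0.44,0.25,0],[0.91,0.45,0],[1.39,0.62,0]],"roll":[0,0,0]}' 40 >/dev/null; D k7
python3 -m creep '{"claw":[1,1,1],"dp":[[0.49,0.12,0],[0.99,0.2,0],[1.5,0.24,0]],"roll":[0,0,0]}' 40 >/dev/null; D k8
python3 -m creep '{"claw":[1,1,1],"dp":[[0.51,-0.01,0],[1.01,-0.06,0],[1.51,-0.16,0]],"roll":[0,0,0]}' 40 >/dev/null; D k9
python3 -m creep '{"claw":[1,1,1],"dp":[[0.49,-0.14,0],[0.96,-0.32,0],[1.42,-0.54,0]],"roll":[0,0,0]}' 40 >/dev/null; D k10
python3 -c "
from h import *
print(manip.sense()['q'].round(2))"
```

```text
k7 t 15.45 read top/scene mm [np.float64(4.36), np.float64(4.47)] tcp [0.5183 0.1665 0.1246] F [-2.6  3.   9.5] gap 0.24
k8 t 15.85 read top/scene mm [np.float64(4.36), np.float64(4.48)] tcp [0.505  0.1585 0.1246] F [-0.8  1.5 10.6] gap 0.244
k9 t 16.25 read top/scene mm [np.float64(4.36), np.float64(4.48)] tcp [0.4945 0.1473 0.1245] F [-0.9  0.8 11.9] gap 0.243
k10 t 16.65 read top/scene mm [np.float64(4.36), np.float64(4.47)] tcp [0.4873 0.1339 0.1245] F [-0.  -0.8 11.1] gap 0.24
[ 0.05  0.57  1.84  0.    0.73 -2.21]
```

```bash
D(){ python3 -c "from h import *; dial('$1')"; }
python3 -m creep '{"claw":[1,1,1],"dp":[[0.44,-0.26,0],[0.85,-0.56,0],[1.23,-0.89,0]],"roll":[0,0,0]}' 40 >/dev/null; D k11
python3 -m creep '{"claw":[1,1,1],"dp":[[0.35,-0.36,0],[0.67,-0.76,0],[0.96,-1.18,0]],"roll":[0,0,0]}' 40 >/dev/null; D k12
python3 -m creep '{"claw":[1,1,1],"dp":[[0.25,-0.44,0],[0.45,-0.91,0],[0.62,-1.39,0]],"roll":[0,0,0]}' 40 >/dev/null; D k13
python3 -m creep '{"claw":[1,1,1],"dp":[[0.12,-0.49,0],[0.2,-0.99,0],[0.24,-1.5,0]],"roll":[0,0,0]}' 40 >/dev/null; D k14
python3 -m creep '{"claw":[1,1,1],"dp":[[-0.01,-0.51,0],[-0.06,-1.01,0],[-0.16,-1.51,0]],"roll":[0,0,0]}' 40 >/dev/null; D k15
python3 -m creep '{"claw":[1,1,1],"dp":[[-0.14,-0.49,0],[-0.32,-0.96,0],[-0.54,-1.42,0]],"roll":[0,0,0]}' 40 >/dev/null; D k16
python3 -m creep '{"claw":[1,1,1],"dp":[[-0.26,-0.44,0],[-0.56,-0.85,0],[-0.89,-1.23,0]],"roll":[0,0,0]}' 40 >/dev/null; D k17
```

```text
k11 t 17.05 read top/scene mm [np.float64(4.36), np.float64(4.46)] tcp [0.4838 0.1191 0.1245] F [ 0.  -1.  11.1] gap 0.244
k12 t 17.45 read top/scene mm [np.float64(4.36), np.float64(4.47)] tcp [0.4843 0.1038 0.1245] F [ 0.6 -0.5 10.3] gap 0.244
k13 t 17.85 read top/scene mm [np.float64(4.36), np.float64(4.47)] tcp [0.4888 0.0891 0.1245] F [ 1.1 -0.7  9.5] gap 0.242
k14 t 18.25 read top/scene mm [np.float64(4.36), np.float64(4.46)] tcp [0.497  0.0762 0.1246] F [2.8 0.6 9.3] gap 0.245
k15 t 18.65 read top/scene mm [np.float64(4.36), np.float64(4.47)] tcp [0.508  0.066  0.1246] F [2.4 2.1 8.6] gap 0.243
k16 t 19.05 read top/scene mm [np.float64(4.35), np.float64(4.48)] tcp [0.5209 0.0591 0.1246] F [2.5 4.6 7.9] gap 0.248
k17 t 19.45 read top/scene mm [np.float64(4.35), np.float64(4.47)] tcp [0.5347 0.0557 0.1245] F [ 0.5  6.4 10.1] gap 0.243
```

```bash
D(){ python3 -c "from h import *; dial('$1')"; }
python3 -m creep '{"claw":[1,1,1],"dp":[[-0.36,-0.35,0],[-0.76,-0.67,0],[-1.18,-0.96,0]],"roll":[0,0,0]}' 40 >/dev/null; D k18
python3 -m creep '{"claw":[1,1,1],"dp":[[-0.44,-0.25,0],[-0.91,-0.45,0],[-1.39,-0.62,0]],"roll":[0,0,0]}' 40 >/dev/null; D k19
python3 -m creep '{"claw":[1,1,1],"dp":[[-0.49,-0.12,0],[-0.99,-0.2,0],[-1.5,-0.24,0]],"roll":[0,0,0]}' 40 >/dev/null; D k20
python3 -m creep '{"claw":[1,1,1],"dp":[[-0.51,0.01,0],[-1.01,0.06,0],[-1.51,0.16,0]],"roll":[0,0,0]}' 40 >/dev/null; D k21
python3 -m creep '{"claw":[1,1,1],"dp":[[-0.49,0.14,0],[-0.96,0.32,0],[-1.42,0.54,0]],"roll":[0,0,0]}' 40 >/dev/null; D k22
python3 -m creep '{"claw":[1,1,1],"dp":[[-0.44,0.26,0],[-0.85,0.56,0],[-1.23,0.89,0]],"roll":[0,0,0]}' 40 >/dev/null; D k23
python3 -m creep '{"claw":[1,1,1],"dp":[[-0.35,0.36,0],[-0.67,0.76,0],[-0.96,1.18,0]],"roll":[0,0,0]}' 40 >/dev/null; D j0
python3 -m creep '{"claw":[1,1,1],"dp":[[-0.25,0.44,0],[-0.45,0.91,0],[-0.62,1.39,0]],"roll":[0,0,0]}' 40 >/dev/null; D j1
python3 -m creep '{"claw":[1,1,1],"dp":[[-0.12,0.49,0],[-0.2,0.99,0],[-0.24,1.5,0]],"roll":[0,0,0]}' 40 >/dev/null; D j2
```

```text
k18 t 19.85 read top/scene mm [np.float64(4.35), np.float64(4.48)] tcp [0.5491 0.0558 0.1245] F [-0.2  5.8 10.3] gap 0.246
k19 t 20.25 read top/scene mm [np.float64(4.34), np.float64(4.45)] tcp [0.5634 0.0596 0.1246] F [-1.4  4.1 10.5] gap 0.243
k20 t 20.65 read top/scene mm [np.float64(4.34), np.float64(4.46)] tcp [0.5763 0.0669 0.1245] F [-1.3  2.5 10.4] gap 0.243
k21 t 21.05 read top/scene mm [np.float64(4.33), np.float64(4.47)] tcp [0.5871 0.0774 0.1246] F [-1.2  1.4 10.6] gap 0.245
k22 t 21.45 read top/scene mm [np.float64(4.34), np.float64(4.46)] tcp [0.5948 0.0904 0.1246] F [-1.1  1.3  9.4] gap 0.241
k23 t 21.85 read top/scene mm [np.float64(4.34), np.float64(4.46)] tcp [0.5989 0.1049 0.1246] F [-1.3  0.6  8.6] gap 0.246
j0 t 22.25 read top/scene mm [np.float64(4.34), np.float64(4.46)] tcp [0.5992 0.1201 0.1246] F [-0.4  0.4  8.4] gap 0.244
j1 t 22.65 read top/scene mm [np.float64(4.34), np.float64(4.46)] tcp [0.5955 0.1348 0.1246] F [0.6 1.3 7.8] gap 0.245
j2 t 23.05 read top/scene mm [np.float64(5.5), np.float64(6.01)] tcp [0.5881 0.148  0.1246] F [0.8 1.  7.9] gap 0.246
```

Full turn plus 45° is done, with only the one high spot. Turning on to the crest.

```bash
D(){ python3 -c "from h import *; dial('$1')"; }
python3 -m creep '{"claw":[1,1,1],"dp":[[0.01,0.51,0],[0.06,1.01,0],[0.16,1.51,0]],"roll":[0,0,0]}' 40 >/dev/null; D j3
python3 -m creep '{"claw":[1,1,1],"dp":[[0.09,0.32,0],[0.22,0.72,0],[0.22,0.72,0]],"roll":[0,0,0]}' 40 >/dev/null; D j4
cp pics/d_j4.png pics/crest.png
```

```text
j3 t 23.45 read top/scene mm [np.float64(7.95), np.float64(8.09)] tcp [0.5775 0.159  0.1246] F [0.6 1.1 7.7] gap 0.242
j4 t 23.85 read top/scene mm [np.float64(8.38), np.float64(8.33)] tcp [0.5713 0.1632 0.1246] F [0.9 3.1 7.8] gap 0.245
```

View pics/crest.png

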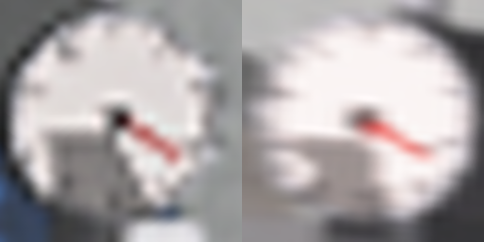

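Needle at 8.4 mm, the highest reading seen. Releasing and lifting clear.

```bash
python3 -m creep '{"claw":[2.6,3.2,4,4.5,5,5,5,5,5,5,5,5],"dp":[[0,0,0],[0,0,0],[0,0,0],[0,0,0],[0,0,0],[0,0,-0.5],[0,0,-2],[0,0,-4.5],[0,0,-7.5],[0,0,-10.5],[0,0,-12],[0,0,-12]],"roll":[0,0,0,0,0,0,0,0,0,0,0,0]}' 40
python3 -m creep '{"claw":[5,5,5],"dp":[[0,0,0],[0,0,0],[0,0,0]],"roll":[0,0,0]}' 40
python3 -c "
from h import *
dial('end'); s=snap('scene','send')"
```

```text
t: 25.05
tcp_pos: [0.5717, 0.1621, 0.2465]
tool_rot: [-0.336, 0.942, -0.001, 0.003]
force: [-0.3, 0.6, 0.3]
finger_gap: 0.587
t: 25.35
tcp_pos: [0.5693, 0.1618, 0.2419]
tool_rot: [-0.336, 0.942, 0.0, -0.001]
force: [0.5, 0.3, -0.2]
finger_gap: 0.583
end t 25.45 read top/scene mm [np.float64(8.38), np.float64(8.29)] tcp [0.5696 0.1618 0.2422] F [-0.5  0.8 -0.9] gap 0.585
```

View pics/send.png

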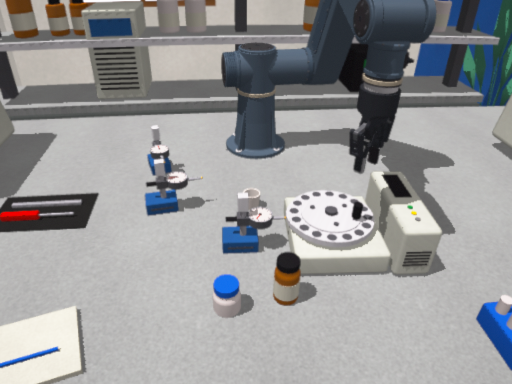

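View pics/d_end.png

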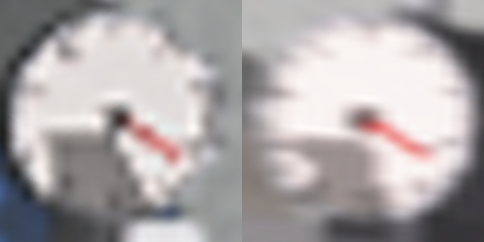

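The hand is clear of everything. The stand is upright at (240,225), the handle is at (357,210), and the jar, pot and crucible are where they were. The needle holds at 8.4 mm, so I am handing in.

```bash
python3 -c "
from station import workorder
print(workorder.sign_off())"
```

```text
the job is handed in; nothing more can be done
None
```

The job is done and handed in at about 25 s of the 72 s allowed. The indicator is still pressing on the high spot, and the hand is clear of everything.

- **Placing the stand:** I picked up the stand farthest from the base and set it on the free side with the plunger pressed in about 4.4 mm. Then I let go of it.
- **Full turn:** I cranked the carousel through a full turn and about 67° more, reading the dial every 15° in two cameras. The rim read a steady 4.4 mm apart from one high spot. The highest reading during the turn was about 8.1 mm, and turned back to the crest it was 8.4 mm. The plunger stayed well short of the 10 mm end of its travel.
- **Final state:** After I let go of the handle, the needle read 8.38 mm in the top camera and 8.29 mm in the scene camera. The jar, pot and crucible were not touched.

The two cameras usually agreed within 0.2 mm and differed by up to about 0.5 mm on the flank of the high spot. No check failed.

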